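# Uncouple the delay-line carriage and hold its drawbar up

## Robot

A 6-joint arm with a two-finger parallel gripper is mounted at the origin on a cart in front of the work surface, level with it; the furniture and walls round the work are solid. World frame = base frame: x ahead of the robot, y to its left, z up, the work surface at z = 0. Lengths are in mm, angles in rad, forces in N, time in s.
With the tool pointing down it reaches from about 350 to 875 mm from the base axis. Payload 15.5 kg.
Tool frame: the origin (TCP) lies midway between the tips of the shut fingers; the grasp point (between the pads) lies 19 mm behind it; z points along the fingers, y is the line along which they close (so a half turn about z gives the same grasp; the last joint's range is limited). The gripper opens to 85 mm and grips with 20 to 120 N. Pads are 22 mm wide; open, the fingers measure 114 mm over their backs; the gripper's body (76 mm by 85 mm) begins 54 mm behind the grasp point. The pads swing forward as they close: fully open they stand 13 mm farther back than shut.
Start: joints at [1.036, 0.494, 1.345, -0, 1.302, -0.096], TCP at [265.529, 565.792, 202.577] pointing down, gripper open.
Joint ranges: [-2.91, 2.91], [-0.82, 2.16], [0.22, 2.67], [-1.22, 4.37], [0.12, 2.79], [-3.08, 3.08]. Speed limits (rad/s): [1.89, 1.89, 2.57, 3.01, 3.01, 3.01].

## Interface

Orientations are given as a rotation vector (axis times angle).
In Python, from plant import manip gives the robot as it stands.
- The arm moves only by the tool step_arm, never from a script. Its argument "targets" is a list of rows, each a list of 5 numbers: the shift along the tool's x, y, z in m, then the turn about the tool's z in degrees, then the opening in per cent of the stroke, from 0 (shut) to 100 (fully open). A call has 1 to 8 rows; each row shifts and turns the commanded pose from where the row before left it, along the tool's axes as they then stand; what a row does not reach is not made up. A row lasts 1/12 s, in which the tool goes at most 41.7 mm and 7.16 degrees, less where a joint would pass 70% of its speed; a pose out of reach is approached as far as the arm can. A call is refused whole if a number of a shift passes 0.0417 or a number of a turn 7.16, either way. A call with a gripper value outside its range is refused whole. The fingers move at their own pace and stop on an object; "grip_force" is the grip in N (left out, the last holds). Time passes only in rows, so rows that do not move let the fingers close. It gives the time, the measured TCP pose, the force, the opening and the grip force at its end, in the units of the state.
- manip.observe(): the state, without advancing time (a new reading comes with each control period).
- manip.capture(name): name is "side" or "top" or "wrist"; returns (picture, depth): 420x560x3 uint8, blue, green, red; 420x560 float32, mm along the optical axis (not along the pixel's ray), 0 where there is no reading.
- manip.camera_info(name): a dict with "mtx" (3x3 intrinsics, pixels), "pose" (4x4, takes a point from camera to world coordinates); the wrist camera has in their place "tool_from_camera" (4x4, takes a point from camera to tool coordinates, whose origin is the TCP and whose axes are the flange's). Camera axes: x right, y up, looking along -z (the intrinsics and any distortion apply to the point x, -y, -z); pixel columns grow to the right and rows downward; lengths in mm; the calibration is good to about 2 mm. A picture is of the moment at which its call begins: read the wrist's pose just before it. camera_info takes no time and is no camera call.
- manip.finish_job(): hands the job in; it is judged then, once.
Trained networks look in the newest picture that a camera, given by its name, has taken for a name from the list of things; names that differ only in an ending like _2 or _b are one class to them, and where a whole thing is asked for, a point or a joint stands for the part that bears it (a point fixed in the world has none). Each returns a list of dicts, best first, with "p" (0 to 1); they miss things now and then, are a little off and sometimes report something else, mostly with a low value. They report only what shows in the picture. A call takes as long as a camera call.
- manip.silhouettes(camera, query): "pixels" (420x560 bool, what is visible of it) and "bbox" ([left, top, right, bottom] in pixels, round what is visible of it).
The state is a dict: "t": time; "joint_pos": joint angles; "joint_velocities": joint speeds; "effort": joint torques, N m; "tcp_pos": TCP position; "ee_rot": TCP orientation; "wrist_force": force on the tool from outside, world axes, zero at the start; "moment": the same for the moment, N m; "finger_gap": opening from 0.0 (shut) to 1.0 (fully open); "grip_force": force on a finger pad.
Only numpy, scipy, OpenCV 4.12 (cv2) and the standard library are available. Lean on these libraries where they do the work, as an engineer would, in place of code of your own. Each camera call takes 0.05 s, during which the arm holds its last target. There are 200 camera calls.

## Task

Uncouple the delay-line carriage from its micrometer stage: pull the red lock pin up out of the coupler and return it, fully home, to the hole with the red ring in the pin rack. Then grip the orange latch post, draw it sideways out of the coupler against its spring, and with the latch drawn lift the drawbar by the post until the coupler is about 6 cm above its seat on the ball. Finish with the gripper still holding the post and the drawbar up there, motionless, so that a colleague can take the stage away; leave the other pins, the glass cell, the mirror case and the yellow driver where they are.

Things in the scene. Friction and masses are not known exactly. Their poses are not given: they have to be found in the camera images.
- coupling: fixed delay line. Origin on the table under the steel ball's centre, z up; the latch is drawn toward its -x, roughly toward the robot. Toward +y a black micrometer stage, 81 wide, 31 high, under the ball; toward -y a rail with a black carriage, 66 wide, that carries a retroreflector of two upright mirrors, 82 high, some 190 from the origin. Ball: 25 across, centre at z 58, flat underside at z 50.5 on a 9 neck
- drawbar (a joint): angle (rad) of the aluminium drawbar about its hinge on the carriage; 0 = down, its black coupler over the ball; grows as it is lifted, at most 0.8. It weighs about 0.35 kg and drops back when let go. It cannot rise while the latch is home under the ball
- bar_hinge (a point): point on the drawbar's hinge axis, at (0, -150, 62) in the coupling's frame. The axis runs along the coupling's x; lifting carries coupler and post up and round this axis, each in its own plane at right angles to x
- socket (a point): centre of the coupler's socket, 150 from the hinge axis; 58 above the table when seated (the ball's centre). Its frame turns with the drawbar and has the coupling's axes when the drawbar is down. The black housing round it is 44 (x) by 50 (y), its top 21 above this point
- latch: steel latch slide with an orange post, on the coupler's -x side. Travel 13 toward -x; from 10 its fork is clear of the ball. Spring: 3 N home, 7 N fully drawn. With the red pin in it moves only about 2. Its guide's top is at z 57 and ends 54 out from the ball's axis. Origin under the ball's axis at table level when home and down; moves with the latch
- latch_post (a point): point on the axis of the upright orange post, 18 below its top; post 14 in diameter, free from 26 below this point to 18 above it. With the latch home and the drawbar down it is at (-88, 0, 75.5) in the coupling's frame. Clear gap between post and guide: 27
- pin_red: loose red-handled lock pin, about 45 g; at the start in the coupler's guide at (-40, 0, 57) in the coupling's frame, through the latch slide. Origin on its axis at the underside of its steel flange (18 across, 3 thick), z toward the handle. Handle 14 in diameter, from 8 to 40 above the origin; shank 8 in diameter, 20 long below the origin, tip tapered
- label_red: flat red ring, 33 outer, 15 inner diameter, 2 thick, round the red pin's hole on top of the rack; origin on the hole's axis at the ring's underside = rack top, 30 above the table; z up. Hole 11 in diameter, 24 deep, chamfered. Home: the pin's flange lies on the ring, the pin's origin 2 above this origin
- rack: fixed aluminium rack 44 (x) by 122 (y) by 30 high with three holes along its y axis, 38 apart, each with a ring of its pin's colour; the order of the colours changes. Origin at the centre of its underside
- pin_blue: loose blue-handled pin of the same make in the hole with the blue ring; bystander
- pin_yellow: loose yellow-handled pin of the same make in the hole with the yellow ring; bystander
- glass_cell: small glass cell in a steel holder standing on the table, 35 across, 48 high; fragile bystander; origin at its foot
- optic_case: flat clear case with a mirror, 68x62x23, lying on the table; bystander
- ball_driver: yellow-handled ball driver lying on the table near the robot, 164 long, 17 thick; bystander

How it is judged (in metres and radians):
On the way, in this order (a step that is already met when the one before it is completed fails the run):
1. the red pin is home in the hole with the red ring and let go (horizontal distance between pin_red and label_red below 0.004 m and z of pin_red in the frame of label_red below 0.005 m and angle between pin_red's own z axis and vertical below 0.12 rad and contact force between the fingers and pin_red below 0.1 N), for 0.2 s.
2. the latch is drawn sideways at least 9 mm while the drawbar still lies down (x of latch_post in the frame of socket below -0.097 m and value of joint drawbar below 0.025 rad), for 0.1 s.
At the end, for the whole second after the job is handed in: The gripper holds the latch post; the socket is raised 42 to 82 mm above its seat (100 to 140 mm above the table) and still; the red pin stands let go in the red-ringed hole, within 4 mm of its axis, flange within 3 mm of the ring, upright within 7 degrees (all of step 1 and height (world z) of socket between 0.1 and 0.14 m and contact force between the fingers and latch above 1 N and velocity of joint drawbar between -0.05 and 0.05 rad/s); the arm keeps its last pose, push and grip.
It fails at once if the blue pin is disturbed (moved more than 12 mm) (distance of pin_blue from where it was at the start of the episode above 0.012 m).
It fails at once if the yellow pin is disturbed (moved more than 12 mm) (distance of pin_yellow from where it was at the start of the episode above 0.012 m).
It fails at once if the glass cell is disturbed (moved more than 30 mm) (distance of glass_cell from where it was at the start of the episode above 0.03 m).
It fails at once if the mirror case is disturbed (moved more than 30 mm) (distance of optic_case from where it was at the start of the episode above 0.03 m).
It fails at once if the yellow driver is disturbed (moved more than 30 mm) (distance of ball_driver from where it was at the start of the episode above 0.03 m).
It also fails if it takes over 53 s, if anything falls off the work surface, if the arm or the gripper's body presses on something with over 40 N, if the wrist force passes 120 N, or if a joint passes its speed limit or range.

## Working session

There is one attempt and no reset: what is moved stays moved. The work goes in short steps, Python scripts to look and compute and a tool call to move; the robot and the scene stay as the last step left them, time stands still between calls to the robot, and variables do not carry over. Pictures are saved under pics/ and viewed, at most 12 in all, crops included, and the job is handed in when it is done.

Besides the shell and the picture viewer there is one more tool, called after ">>>" by a JSON object that holds its "op" and its "data". step_arm: Moves the arm, as the interface text tells. Its arguments: {"type":"object","properties":{"targets":{"type":"array","items":{"type":"array","items":{"type":"number"}}},"grip_force":{"type":"number"}},"required":["targets"]}

```bash
mkdir -p pics; cat > h.py <<'E'
import numpy as np, cv2
from scipy.spatial.transform import Rotation as R
from plant import manip
def cam(n):
    s=manip.observe(); img,d=manip.capture(n); i=manip.camera_info(n)
    if n=="wrist":
        T=np.eye(4);T[:3,:3]=R.from_rotvec(s["ee_rot"]).as_matrix();T[:3,3]=s["tcp_pos"];P=T@i["tool_from_camera"]
    else: P=i["pose"]
    return img,d,np.array(i["mtx"]),np.array(P),i
def pts(mask,d,K,P):
    v,u=np.nonzero(mask&(d>0)); z=d[v,u]
    c=np.c_[(u-K[0,2])/K[0,0]*z,-(v-K[1,2])/K[1,1]*z,-z]
    return c@P[:3,:3].T+P[:3,3]
E
python3 - <<'E'
from h import *
s=manip.observe();print({k:np.round(v,3) for k,v in s.items()})
for n in ("side","top"):
    img,d,K,P,i=cam(n); cv2.imwrite(f"pics/{n}0.png",img); print(n,i.keys(),np.round(P,2).tolist(),K.tolist())
    for q in ["pin_red","label_red","latch_post","rack","pin_blue","pin_yellow","glass_cell","optic_case","ball_driver"]:
        r=manip.silhouettes(n,q)
        for o in r[:1]:
            p=pts(o["pixels"],d,K,P)
            if len(p): print(n,q,round(o["p"],2),o["bbox"],len(p),np.round(np.median(p,0),1),np.round(np.percentile(p,3,0),0),np.round(np.percentile(p,97,0),0))
E
```

```text
{'t': np.float64(0.0), 'joint_pos': array([ 1.036,  0.494,  1.346,  0.   ,  1.302, -0.095]), 'joint_velocities': array([-0.001, -0.001, -0.001,  0.001,  0.   , -0.001]), 'effort': array([-1.0000e-03, -8.8214e+01, -3.8387e+01, -0.0000e+00,  1.0000e-02,
        0.0000e+00]), 'tcp_pos': array([265.328, 565.45 , 201.999]), 'ee_rot': array([-6.840e-01, -3.066e+00,  2.000e-03]), 'wrist_force': array([ 0.322, -0.059, -0.504]), 'moment': array([0.006, 0.009, 0.02 ]), 'grip_force': np.float64(0.0), 'finger_gap': np.float64(0.999)}
side dict_keys(['mtx', 'pose']) [[0.8, 0.27, -0.54, 18.67], [-0.6, 0.33, -0.73, -596.93], [-0.02, 0.91, 0.42, 476.15], [0.0, 0.0, 0.0, 1.0]] [[446.5504843495199, 0.0, 281.8650312480702], [0.0, 446.5504843495199, 208.31614866270624], [0.0, 0.0, 1.0]]
side pin_red 0.53 [267.1, 193.1, 414.8, 278.4] 4578 [599.  -29.8  41.1] [ 513. -154.    6.] [645. 124.  82.]
side label_red 0.51 [189.6, 203.3, 200.7, 212.3] 64 [427.9 302.6  33.5] [413. 285.  29.] [439. 314.  35.]
side latch_post 0.54 [264.5, 200.5, 285.7, 223.5] 240 [512.2 101.9  53.4] [503.  94.  46.] [547. 122.  93.]
[... 840 characters left out ...]
11.8080395785796, 211.18590598133983], [0.0, 0.0, 1.0]]
top latch_post 0.48 [279.0, 209.5, 285.2, 226.1] 129 [522.3 106.4  49.5] [504.  96.  45.] [541. 117.  94.]
top rack 0.92 [186.1, 244.5, 231.3, 271.8] 473 [426.5 302.1  28.7] [398. 241.   4.] [454. 358.  33.]
top pin_yellow 0.59 [190.2, 260.3, 196.5, 264.6] 27 [417.5 333.1  68.8] [413. 331.  32.] [422. 340.  72.]
top glass_cell 0.49 [387.6, 248.9, 406.1, 263.4] 130 [ 419.3 -197.5   35.9] [ 405. -214.    3.] [ 430. -188.   49.]
top optic_case 0.62 [168.5, 177.2, 197.5, 210.1] 525 [596.6 368.1  21.2] [564. 336.  16.] [629. 402.  25.]
top ball_driver 0.61 [300.4, 245.8, 343.4, 275.5] 191 [420.5  19.6  12.1] [379. -53.   6.] [443.  54.  17.]
```

```bash
python3 - <<'E'
import cv2
a=cv2.imread("pics/side0.png")[160:370,150:430]
b=cv2.imread("pics/top0.png")[150:300,150:430]
cv2.imwrite("pics/s.png",cv2.resize(a,(780,585),interpolation=cv2.INTER_CUBIC))
cv2.imwrite("pics/t.png",cv2.resize(b,(784,420),interpolation=cv2.INTER_CUBIC))
E
```

```text
(no output)
```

View pics/s.png

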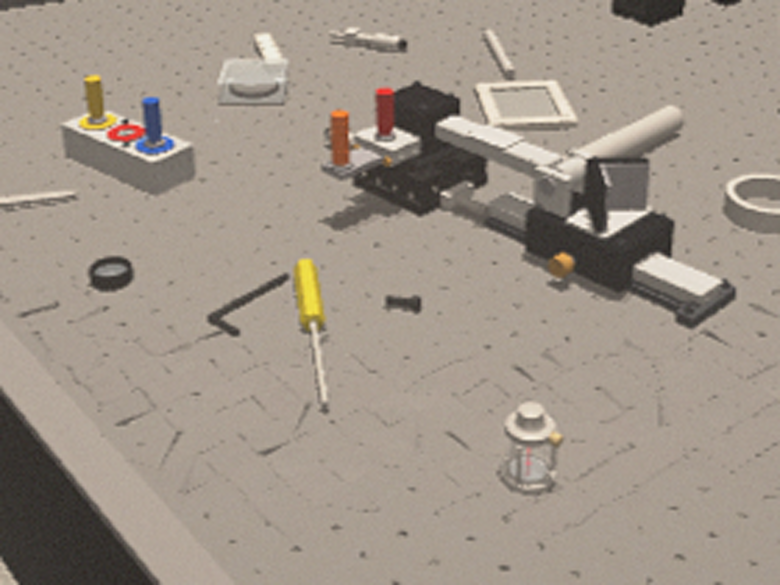

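View pics/t.png

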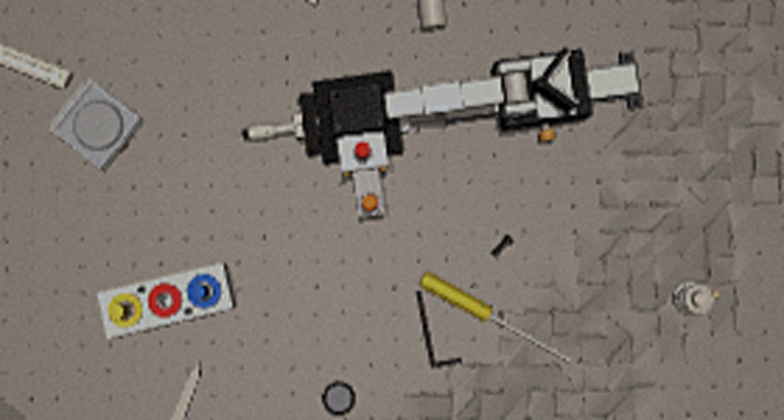

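The side view shows the red pin at about (385,115) in the crop, the orange post at (340,140), and the rack's red ring empty in the middle at (127,132). The top view agrees: pin (362,150), post (370,202), ring (165,300), with yellow on the left and blue on the right.

```bash
cat >> h.py <<'E'
def blobs(img,d,K,P,cols=("red","orange","blue"),minn=8):
    hsv=cv2.cvtColor(img,cv2.COLOR_BGR2HSV);H,S,V=[hsv[...,k].astype(int) for k in range(3)]
    rng={"red":((H<5)|(H>172)),"orange":((H>=6)&(H<16)),"yellow":(H>=20)&(H<33),"blue":(H>100)&(H<125)}
    for c in cols:
        m=(rng[c]&(S>140)&(V>60)).astype(np.uint8)
        n,l,st,ce=cv2.connectedComponentsWithStats(m)
        for k in range(1,n):
            if st[k,4]>=minn:
                p=pts(l==k,d,K,P)
                if len(p): print(c,st[k].tolist(),"med",np.round(np.median(p,0),1),"lo",np.round(np.percentile(p,4,0)),"hi",np.round(np.percentile(p,96,0)))
E
python3 - <<'E'
from h import *
for n in ("side","top"):
    img,d,K,P,i=cam(n);print(n);blobs(img,d,K,P,("red","orange","blue","yellow"),15)
s=manip.observe();print(np.round(R.from_rotvec(s["ee_rot"]).as_matrix(),3).tolist());print(np.round(manip.camera_info("wrist")["tool_from_camera"],2).tolist(),manip.camera_info("wrist")["mtx"])
E
```

```text
side
red [129, 160, 8, 6, 23] med [377.5 552.9  90.3] lo [371. 548.  86.] hi [387. 566.  92.]
red [285, 192, 7, 16, 77] med [558.  107.4  84.9] lo [554. 105.  67.] hi [564. 114.  99.]
red [189, 204, 13, 7, 44] med [427.9 301.2  33.5] lo [414. 287.  32.] hi [441. 316.  35.]
orange [269, 200, 6, 19, 98] med [510.3 101.5  77.3] lo [506.  99.  57.] hi [516. 108.  95.]
blue [199, 210, 13, 5, 25] med [430.2 258.4  33.4] lo [422. 252.  33.] hi [448. 270.  35.]
yellow [181, 187, 6, 15, 65] med [417.2 334.4  59.6] lo [413. 331.  42.] hi [423. 344.  73.]
yellow [179, 201, 12, 5, 24] med [415.5 332.7  33.8] lo [407. 325.  32.] hi [432. 348.  35.]
yellow [256, 253, 10, 25, 174] med [422.1  18.8  15.4] lo [403.  -8.  10.] hi [443.  52.  17.]
top
red [277, 201, 5, 5, 21] med [559.1 110.8  96. ] lo [554. 106.  92.] hi [564. 116.  98.]
red [203, 251, 12, 12, 80] med [426.3 301.7  31.1] lo [413. 288.  27.] hi [439. 314.  36.]
red [97, 274, 9, 9, 63] med [380.1 557.1  87.9] lo [370. 549.  85.] hi [390. 569.  92.]
orange [280, 220, 5, 5, 21] med [511.2 104.1  93.1] lo [506.  99.  90.] hi [516. 109.  95.]
blue [217, 248, 12, 12, 84] med [433.9 261.9  31.5] lo [423. 251.  29.] hi [447. 278.  72.]
yellow [300, 247, 26, 18, 155] med [425.5  24.5  12.7] lo [407.  -5.   7.] hi [442.  54.  17.]
yellow [189, 255, 12, 11, 81] med [418.7 335.5  32.3] lo [406. 324.  27.] hi [432. 350.  73.]
[[-0.905, 0.425, -0.0], [0.425, 0.905, -0.0], [0.0, -0.0, -1.0]]
[[-0.0, 0.95, 0.3, 75.82], [1.0, 0.0, -0.0, -0.47], [-0.0, 0.3, -0.95, -171.71], [0.0, 0.0, 0.0, 1.0]] [[300.80499419   0.         277.45321271]
 [  0.         300.80499419 206.02935378]
 [  0.           0.           1.        ]]
```

```bash
cat >> h.py <<'E'
def plan(xyz,yaw,g,step=38,turn=7):
    """rows to bring the TCP to xyz (mm) with tool y at world yaw (deg), tool down"""
    s=manip.observe();M=R.from_rotvec(s["ee_rot"]).as_matrix();y0=np.degrees(np.arctan2(M[1,1],M[0,1]))
    dy=(yaw-y0+180)%360-180; D=np.array(xyz)-s["tcp_pos"]
    n=int(max(np.ceil(np.linalg.norm(D)/step),np.ceil(abs(dy)/turn),1)); rows=[]
    for k in range(n):
        a=np.radians(y0+dy*k/n); ty=np.array([np.cos(a),np.sin(a),0]);tz=np.array([0,0,-1.]);tx=np.cross(ty,tz)
        d=D/n/1000; rows.append([round(float(d@tx),4),round(float(d@ty),4),round(float(d@tz),4),round(-dy/n,2),g])
    print("t",round(float(s["t"]),2),"pos",np.round(s["tcp_pos"],1),"yaw",round(y0,1),"F",np.round(s["wrist_force"],1),"gap",round(float(s["finger_gap"]),3),"dy",round(dy,1))
    for k in range(0,n,8): print(rows[k:k+8])
E
python3 -c "
from h import *
plan((559,110.5,170),97.7,100)"
```

```text
t 1.1 pos [265.5 565.8 202.6] yaw 64.9 F [ 0.4 -0.1 -0. ] gap 1.003 dy 32.8
[[-0.0306, -0.0192, 0.0022, np.float64(-2.19), 100], [-0.0299, -0.0203, 0.0022, np.float64(-2.19), 100], [-0.0291, -0.0214, 0.0022, np.float64(-2.19), 100], [-0.0282, -0.0225, 0.0022, np.float64(-2.19), 100], [-0.0273, -0.0236, 0.0022, np.float64(-2.19), 100], [-0.0264, -0.0246, 0.0022, np.float64(-2.19), 100], [-0.0254, -0.0256, 0.0022, np.float64(-2.19), 100], [-0.0245, -0.0266, 0.0022, np.float64(-2.19), 100]]
[[-0.0234, -0.0275, 0.0022, np.float64(-2.19), 100], [-0.0224, -0.0284, 0.0022, np.float64(-2.19), 100], [-0.0213, -0.0292, 0.0022, np.float64(-2.19), 100], [-0.0201, -0.03, 0.0022, np.float64(-2.19), 100], [-0.019, -0.0307, 0.0022, np.float64(-2.19), 100], [-0.0178, -0.0314, 0.0022, np.float64(-2.19), 100], [-0.0166, -0.0321, 0.0022, np.float64(-2.19), 100]]
```

>>> {"op": "step_arm", "data": {"targets": [[-0.0306,-0.0192,0.0022,-2.19,100],[-0.0299,-0.0203,0.0022,-2.19,100],[-0.0291,-0.0214,0.0022,-2.19,100],[-0.0282,-0.0225,0.0022,-2.19,100],[-0.0273,-0.0236,0.0022,-2.19,100],[-0.0264,-0.0246,0.0022,-2.19,100],[-0.0254,-0.0256,0.0022,-2.19,100],[-0.0245,-0.0266,0.0022,-2.19,100]]}}

```text
t: 1.77
tcp_pos: [422.8, 321.6, 185.1]
ee_rot: [0.206, 3.135, 0.0]
wrist_force: [1.1, 0.1, 0.6]
finger_gap: 0.998
grip_force: 0.0
```

>>> {"op": "step_arm", "data": {"targets": [[-0.0234,-0.0275,0.0022,-2.19,100],[-0.0224,-0.0284,0.0022,-2.19,100],[-0.0213,-0.0292,0.0022,-2.19,100],[-0.0201,-0.03,0.0022,-2.19,100],[-0.019,-0.0307,0.0022,-2.19,100],[-0.0178,-0.0314,0.0022,-2.19,100],[-0.0166,-0.0321,0.0022,-2.19,100],[0,0,0,0,100]]}}

```text
t: 2.43
tcp_pos: [562.5, 105.8, 169.3]
ee_rot: [-0.21, 3.133, -0.002]
wrist_force: [-0.2, -0.6, -0.5]
finger_gap: 0.998
grip_force: 0.0
```

```bash
python3 - <<'E'
from h import *
img,d,K,P,i=cam("wrist");cv2.imwrite("pics/w1.png",img);blobs(img,d,K,P,("red","orange"),30)
plan((559,110.5,66),97.7,100)
E
```

```text
red [488, 59, 32, 35, 535] med [426.  305.7  32.5] lo [414. 292.  31.] hi [441. 316.  34.]
red [279, 189, 15, 24, 285] med [557.4 111.6  96.9] lo [554. 106.  70.] hi [566. 117.  98.]
orange [279, 135, 17, 20, 246] med [511.5 105.8  93.6] lo [507. 100.  56.] hi [518. 112.  95.]
t 2.48 pos [560.8 107.9 169.3] yaw 97.5 F [-1.6  0.8 -0.6] gap 1.0 dy 0.2
[[0.0005, 0.0009, 0.0344, np.float64(-0.05), 100], [0.0005, 0.0009, 0.0344, np.float64(-0.05), 100], [0.0005, 0.0009, 0.0344, np.float64(-0.05), 100]]
```

View pics/w1.png

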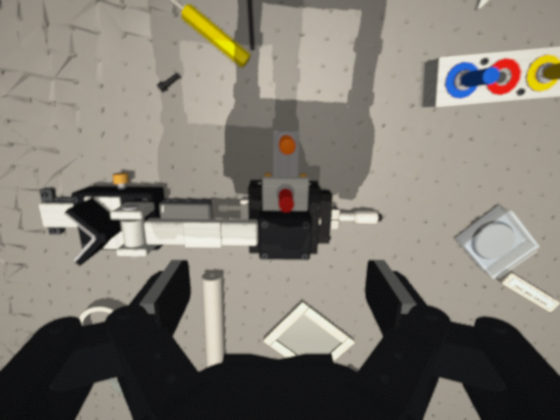

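The wrist view shows the red pin at (287,195) and the post at (287,143), squarely between the fingers and matching the other cameras. Next I descend and grip.

>>> {"op": "step_arm", "data": {"targets": [[0.0007,0.0009,0.0344,0,100],[0.0006,0.0009,0.0344,0,100],[0.0006,0.0009,0.0344,0,100],[0,0,0,0,60],[0,0,0,0,30],[0,0,0,0,0],[0,0,0,0,0],[0,0,0,0,0]], "grip_force": 40}}

```text
t: 3.15
tcp_pos: [558.2, 113.3, 68.3]
ee_rot: [-0.211, 3.131, 0.0]
wrist_force: [0.2, -0.1, -1.1]
finger_gap: 0.302
grip_force: 0.0
```

>>> {"op": "step_arm", "data": {"targets": [[0,0,0,0,0],[0,0,0,0,0],[0,0,0,0,0],[0,0,0,0,0]]}}

```text
t: 3.48
tcp_pos: [559.0, 112.9, 68.5]
ee_rot: [-0.211, 3.13, -0.0]
wrist_force: [-1.2, -2.8, 21.3]
finger_gap: -0.001
grip_force: 11.1
```

```bash
python3 - <<'E'
from h import *
s=manip.observe();print({k:np.round(v,2) for k,v in s.items()})
for n in ("side","wrist","top"):
    img,d,K,P,i=cam(n);blobs(img,d,K,P,("red","orange"),8)
    cv2.imwrite(f"pics/{n}2.png",img)
a=cv2.imread("pics/side2.png")[150:270,220:380];b=cv2.imread("pics/wrist2.png")
cv2.imwrite("pics/c2.png",np.hstack([cv2.resize(a,(400,300),interpolation=2),cv2.resize(b,(400,300))]))
E
```

```text
{'t': np.float64(3.48), 'joint_pos': array([ 0.09,  0.58,  1.63, -0.  ,  0.93, -1.61]), 'joint_velocities': array([-0.,  0., -0.,  0.,  0., -0.]), 'effort': array([ 1.520e+00, -7.291e+01, -2.234e+01,  6.800e-01, -1.000e-01,
       -1.000e-02]), 'tcp_pos': array([558.98, 112.91,  68.54]), 'ee_rot': array([-0.21,  3.13, -0.  ]), 'wrist_force': array([-1.21, -2.84, 21.26]), 'moment': array([-0.4 , -0.01, -0.05]), 'grip_force': np.float64(11.07), 'finger_gap': np.float64(-0.0)}
red [129, 160, 9, 5, 21] med [378.1 553.2  90.2] lo [371. 548.  87.] hi [388. 568.  92.]
red [284, 194, 6, 14, 65] med [557.2 111.5  80.9] lo [554. 108.  68.] hi [564. 116.  94.]
red [189, 204, 13, 7, 43] med [428.1 302.   33.4] lo [415. 289.  32.] hi [441. 317.  35.]
orange [269, 200, 6, 19, 98] med [510.7 101.6  77.1] lo [506.  99.  57.] hi [516. 106.  95.]
red [270, 233, 27, 25, 297] med [554.8 113.8  77.5] lo [554. 108.  68.] hi [559. 121.  94.]
orange [263, 152, 27, 36, 753] med [510.6 105.3  93.3] lo [507. 100.  64.] hi [518. 111.  95.]
red [203, 251, 12, 12, 79] med [426.4 301.7  30.4] lo [413. 288.  27.] hi [439. 315.  35.]
red [97, 274, 9, 9, 65] med [380.1 556.5  88. ] lo [370. 549.  83.] hi [390. 567.  92.]
orange [279, 220, 6, 6, 25] med [511.3 104.2  91.3] lo [506.  99.  85.] hi [516. 109.  94.]
```

View pics/c2.png

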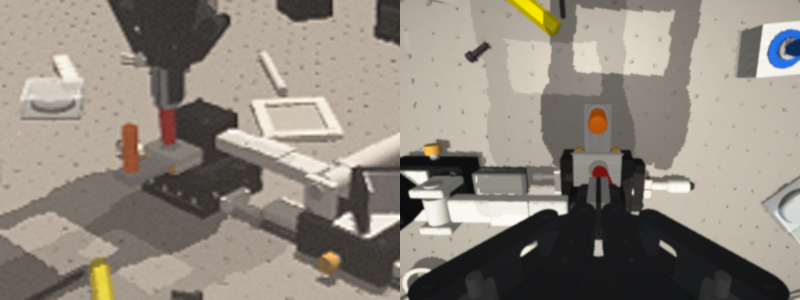

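The side view shows the closed fingers at or behind the top of the red handle. In the wrist view the red shows only just ahead of the finger tips. I'll measure where the fingers really are.

```bash
python3 - <<'E'
from h import *
a=cv2.imread("pics/side2.png")[165:235,250:330];b=cv2.imread("pics/wrist2.png")[190:310,200:360]
cv2.imwrite("pics/c3.png",np.hstack([cv2.resize(a,(400,350),interpolation=2),cv2.resize(b,(400,350),interpolation=2)]))
img,d,K,P,i=cam("side")
# dark column above pin
m=np.zeros(d.shape,bool);
for v in range(178,212,3):
    for u in range(276,300,3):
        m[:]=0;m[v,u]=1;p=pts(m,d,K,P)
        print("%4d,%3d,%3d"%tuple(p[0]) if len(p) else "-",end=" | ")
    print()
E
```

```text
735,395,  3 |  745,393,  2 |  548,115,133 |  548,104,136 |  554,101,136 |  560, 99,135 |  785,372, -1 |  782,355,  4 | 
 725,381,  1 |  733,378,  0 |  546,111,128 |  549,105,129 |  553,100,130 |  562,101,127 |  766,350,  0 |  772,343,  1 | 
 710,361,  2 |  718,357,  1 |  546,112,121 |  550,107,121 |  553,100,123 |  560, 99,121 |  752,331,  0 |  758,325,  1 | 
 698,345,  1 |  704,339,  1 |  549,116,112 |  549,105,115 |  556,103,114 |  563,103,112 |  738,314,  0 |  743,307,  1 | 
 684,325,  2 |  691,321,  1 |  547,114,106 |  549,105,108 |  554,102,108 |  563,102,106 |  724,296,  0 |  728,287,  2 | 
 670,307,  2 |  679,305,  1 |  686,300,  0 |  547,104,102 |  558,107, 99 |  588,136, 81 |  594,132, 80 |  601,129, 80 | 
 660,292,  1 |  665,286,  2 |  672,283,  1 |  553,112, 91 |  560,109, 90 |  578,122, 81 |  583,117, 81 |  589,115, 80 | 
 648,276,  1 |  654,272,  1 |  659,266,  2 |  553,112, 84 |  561,111, 82 |  578,122, 73 |  579,113, 77 |  580,103, 79 | 
 635,259,  2 |  641,254,  2 |  648,250,  2 |  553,111, 77 |  559,108, 76 |  576,120, 68 |  578,112, 70 |  579,102, 73 | 
 625,245,  2 |  633,243,  0 |  638,237,  0 |  554,113, 69 |  557,106, 71 |  578,122, 59 |  578,112, 62 |  579,103, 65 | 
 591,198, 20 |  549,129, 57 |  554,124, 58 |  554,113, 62 |  558,107, 63 |  566,107, 61 |  574,107, 58 |  580,104, 57 | 
 587,193, 15 |  545,124, 53 |  547,115, 56 |  549,107, 58 |  555,104, 57 |  560, 99, 58 |  565, 95, 58 |  568, 89, 59 |
```

View pics/c3.png

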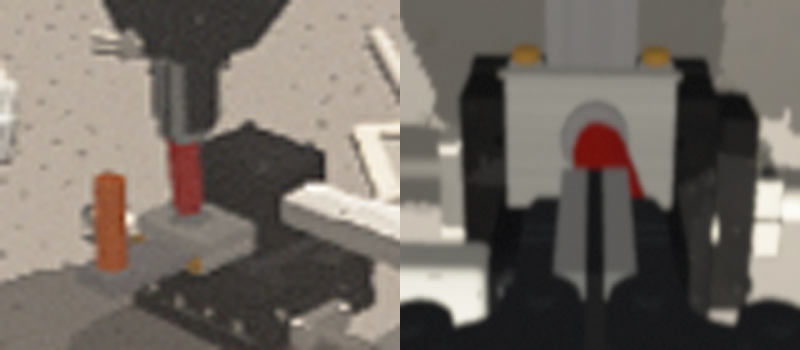

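The side crop shows the finger tips resting on top of the pin, at z about 97, although the reported TCP z is 68. I'll check the tip position in the tool frame with wrist depth.

```bash
python3 - <<'E'
from h import *
img,d,K,P,i=cam("wrist"); T=np.array(i["tool_from_camera"])
for v in range(226,312,7):
    print(v,end=": ")
    for u in (262,267,272,277,282,287,292):
        m=np.zeros(d.shape,bool);m[v,u]=1;p=pts(m,d,K,T)
        print("%4d,%3d,%4d"%tuple(p[0]) if len(p) else "-",end=" | ")
    print()
E
```

```text
226:    5,-10,  11 |    5, -7,  11 |    6, -3,   8 |    6,  0,   7 |    6,  2,   9 |    5,  5,  11 |    5,  8,  10 | 
233:    0,-10,  11 |    2, -7,   5 |    2, -4,   7 |    4,  0,   0 |    4,  2,   1 |    1,  5,   8 |    0,  9,  10 | 
240:   -4,-10,  11 |   -2, -7,   6 |    2, -3,  -5 |    4,  0,  -8 |    4,  2,  -9 |    3,  5,  -7 |   -4,  9,  10 | 
247:   -9,-10,  10 |   -9, -7,  11 |    0, -3, -10 |    3,  0, -16 |    4,  2, -17 |    4,  4, -18 |    2,  7, -14 | 
254:  -15,-10,  11 |   10, -5, -40 |   10, -3, -39 |   11,  0, -40 |   10,  1, -40 |   10,  4, -39 |    3,  7, -25 | 
261:    6, -8, -40 |   10, -5, -47 |   10, -3, -47 |   11,  0, -47 |   10,  1, -47 |   10,  3, -47 |    6,  6, -39 | 
268:    6, -7, -45 |   10, -5, -54 |   10, -2, -53 |   10,  0, -53 |   11,  1, -54 |   10,  3, -53 |   11,  5, -54 | 
275:   11, -6, -60 |   10, -4, -59 |   11, -2, -60 |   11,  0, -60 |   10,  1, -59 |   11,  3, -60 |   10,  5, -60 | 
282:   10, -6, -65 |   11, -4, -65 |   10, -2, -65 |   10,  0, -64 |   10,  1, -64 |   10,  3, -64 |   11,  5, -65 | 
289:   14, -6, -75 |   11, -4, -71 |    8, -2, -66 |    8,  0, -66 |    8,  1, -66 |   11,  3, -71 |   12,  4, -73 | 
296:   12, -6, -77 |   11, -4, -76 |   10, -2, -74 |    4,  0, -65 |    6,  1, -69 |   12,  2, -77 |   12,  4, -76 | 
303:   12, -5, -80 |   11, -4, -80 |    7, -2, -74 |    1,  0, -65 |    6,  1, -73 |   12,  2, -81 |   11,  4, -80 | 
310:   11, -5, -84 |   12, -4, -84 |    5, -2, -75 |   -1,  0, -66 |    4,  1, -74 |   11,  2, -84 |   11,  4, -84 |
```

The tips sit about 30 mm behind the reported TCP, and both the side and wrist cameras agree on this. All heights therefore need a 30 mm offset. I'll back up, open and go lower.

>>> {"op": "step_arm", "data": {"targets": [[0,0,-0.02,0,0],[0,0,-0.01,0,100],[0,0,0,0,100],[0,0,0,0,100],[0,0,0,0,100],[0,0,0,0,100],[0,0,0,0,100]]}}

```text
t: 4.32
tcp_pos: [556.6, 113.0, 95.8]
ee_rot: [0.211, -3.133, 0.0]
wrist_force: [-0.7, -0.3, -0.6]
finger_gap: 0.843
grip_force: 0.0
```

>>> {"op": "step_arm", "data": {"targets": [[0,-0.001,0.025,0,100],[0,0,0.025,0,100],[0,0,0.01,0,100],[0,0,0,0,100]]}}

```text
t: 4.65
tcp_pos: [555.4, 111.8, 34.1]
ee_rot: [0.211, -3.13, 0.0]
wrist_force: [-0.3, 0.5, 0.6]
finger_gap: 0.997
grip_force: 0.0
```

```bash
python3 - <<'E'
from h import *
print(np.round(manip.observe()["wrist_force"],1))
img,d,K,P,i=cam("wrist"); blobs(img,d,K,P,("red","orange"),30)
a=img;T=np.array(i["tool_from_camera"])
v,u=np.nonzero((d>0)&(d<400));m=(d>0);p=pts(m,d,K,T)
q=p[(abs(p[:,1])>36)&(abs(p[:,1])<62)&(abs(p[:,0])<13)&(p[:,2]<20)&(p[:,2]>-80)];
for sgn in(-1,1):
    r=q[(q[:,1]*sgn>0)]; print(sgn,len(r),np.round(np.percentile(r,[1,50,99],0)).tolist() if len(r) else "")
plan((559,111,38),97.5,100)
img,d,K,P,i=cam("side");a=img[150:240,230:350];b=cv2.imread("pics/wrist2.png")
cv2.imwrite("pics/c4.png",cv2.resize(a,(800,600),interpolation=2))
E
```

```text
[-0.3  0.5  0.6]
red [262, 263, 33, 65, 1690] med [556.4 111.8  93.1] lo [554. 106.  69.] hi [578. 118.  98.]
orange [261, 168, 34, 49, 1311] med [510.2 105.3  93.3] lo [506. 100.  64.] hi [518. 111.  95.]
-1 2665 [[-11.0, -56.0, -80.0], [7.0, -43.0, -64.0], [11.0, -37.0, 13.0]]
1 2567 [[-11.0, 37.0, -80.0], [7.0, 42.0, -65.0], [11.0, 55.0, 3.0]]
t 4.7 pos [556.3 112.   35.6] yaw 97.7 F [ 0.  -0.   0.1] gap 0.998 dy -0.2
[[-0.0025, -0.0013, -0.0024, np.float64(0.21), 100]]
```

View pics/c4.png

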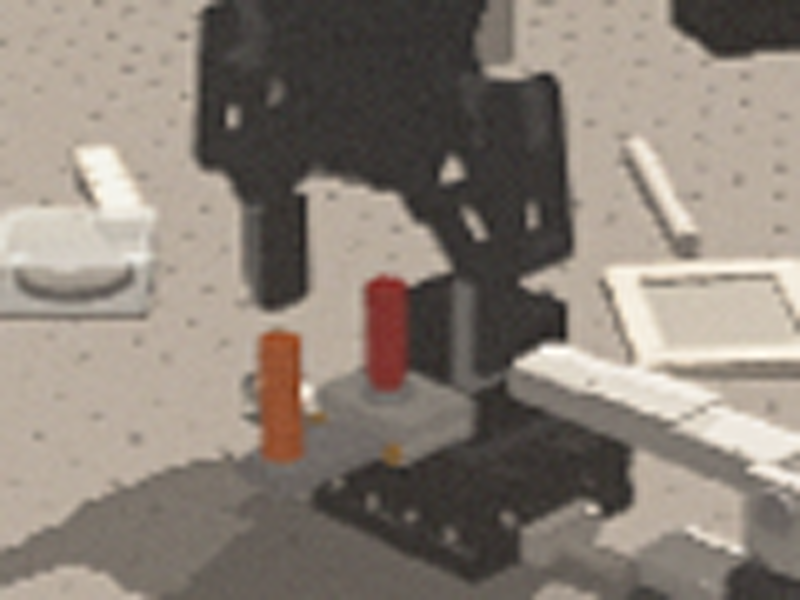

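Both fingers now flank the red handle, at about (275,300) and (480,380) in the crop with the pin at (385,335). I'll close on it.

>>> {"op": "step_arm", "data": {"targets": [[-0.003,0,-0.001,0,50],[0,0,0,0,20],[0,0,0,0,0],[0,0,0,0,0],[0,0,0,0,0],[0,0,0,0,0],[0,0,0,0,0],[0,0,0,0,0]]}}

```text
t: 5.42
tcp_pos: [560.2, 112.4, 37.7]
ee_rot: [-0.211, 3.134, -0.0]
wrist_force: [-1.0, -0.2, 5.5]
finger_gap: 0.154
grip_force: 38.9
```

>>> {"op": "step_arm", "data": {"targets": [[0,0,0,0,0],[0,0,0,0,0]]}}

```text
t: 5.58
tcp_pos: [560.2, 112.4, 37.7]
ee_rot: [-0.211, 3.134, 0.0]
wrist_force: [-0.8, -0.2, 5.4]
finger_gap: 0.152
grip_force: 38.9
```

Gripped at 13 mm opening. Now a gentle lift.

>>> {"op": "step_arm", "data": {"targets": [[0,0,-0.008,0,0],[0,0,-0.01,0,0],[0,0,-0.01,0,0],[0,0,-0.015,0,0],[0,0,-0.03,0,0],[0,0,-0.03,0,0]]}}

```text
t: 6.08
tcp_pos: [559.5, 112.4, 141.9]
ee_rot: [0.211, -3.133, 0.0]
wrist_force: [1.0, 0.5, -0.9]
finger_gap: 0.149
grip_force: 39.0
```

```bash
python3 - <<'E'
from h import *
img,d,K,P,i=cam("side");blobs(img,d,K,P,("red","orange"),8)
cv2.imwrite("pics/c5.png",cv2.resize(img[130:250,180:340],(800,600),interpolation=2))
plan((427,301.7,155),11.5,0)
E
```

```text
red [284, 149, 1, 10, 10] med [553.4 112.9 187.4] lo [552. 111. 179.] hi [554. 114. 197.]
red [129, 160, 8, 4, 21] med [378.2 557.1  90.4] lo [370. 548.  89.] hi [387. 564.  93.]
red [189, 205, 13, 6, 42] med [428.  300.2  33.8] lo [415. 289.  32.] hi [441. 315.  35.]
orange [269, 200, 6, 19, 97] med [510.4 101.4  76.5] lo [506.  99.  57.] hi [516. 106.  95.]
t 6.13 pos [562.6 112.7 148. ] yaw 97.7 F [3.5 0.8 7.3] gap 0.151 dy -86.2
[[0.0084, 0.0158, -0.0005, np.float64(6.63), 0], [0.0102, 0.0147, -0.0005, np.float64(6.63), 0], [0.0118, 0.0135, -0.0005, np.float64(6.63), 0], [0.0133, 0.012, -0.0005, np.float64(6.63), 0], [0.0146, 0.0104, -0.0005, np.float64(6.63), 0], [0.0157, 0.0086, -0.0005, np.float64(6.63), 0], [0.0166, 0.0068, -0.0005, np.float64(6.63), 0], [0.0172, 0.0048, -0.0005, np.float64(6.63), 0]]
[[0.0177, 0.0028, -0.0005, np.float64(6.63), 0], [0.0179, 0.0007, -0.0005, np.float64(6.63), 0], [0.0178, -0.0013, -0.0005, np.float64(6.63), 0], [0.0176, -0.0034, -0.0005, np.float64(6.63), 0], [0.0171, -0.0054, -0.0005, np.float64(6.63), 0]]
```

View pics/c5.png

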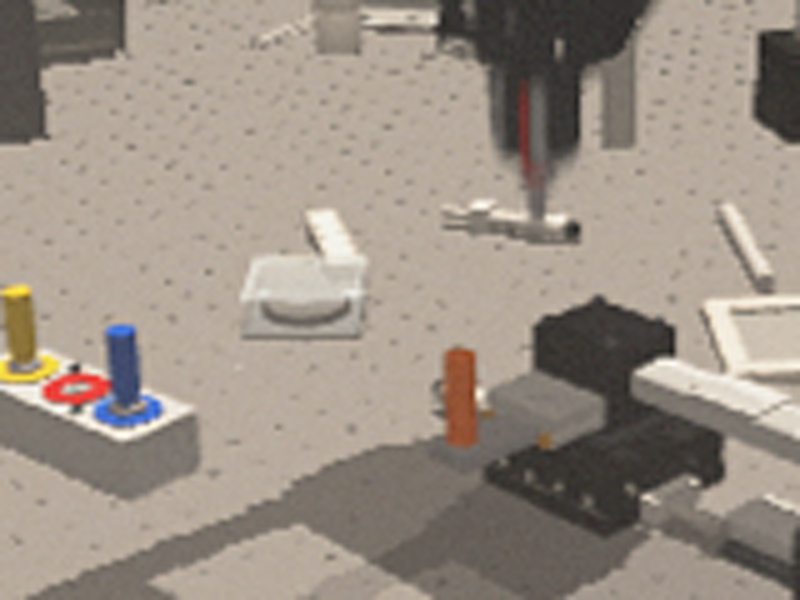

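The pin is out of the coupler and held upright in the fingers at (530,150), and the guide is empty. Next I move to the rack.

>>> {"op": "step_arm", "data": {"targets": [[0.0084,0.0158,0,6.63,0],[0.0102,0.0147,0,6.63,0],[0.0118,0.0135,0,6.63,0],[0.0133,0.012,0,6.63,0],[0.0146,0.0104,0,6.63,0],[0.0157,0.0086,0,6.63,0],[0.0166,0.0068,0,6.63,0],[0.0172,0.0048,0,6.63,0]]}}

```text
t: 6.8
tcp_pos: [476.0, 229.4, 141.3]
ee_rot: [1.219, 2.895, 0.001]
wrist_force: [0.3, 0.4, -0.5]
finger_gap: 0.147
grip_force: 39.0
```

>>> {"op": "step_arm", "data": {"targets": [[0.0177,0.0028,0,6.63,0],[0.0179,0.0007,0,6.63,0],[0.0178,-0.0013,0,6.63,0],[0.0176,-0.0034,0,6.63,0],[0.0171,-0.0054,0,6.63,0],[0,0,0,0,0],[0,0,0,0,0],[0,0,0,0,0]]}}

```text
t: 7.47
tcp_pos: [424.6, 301.3, 140.9]
ee_rot: [1.983, 2.436, 0.001]
wrist_force: [-0.0, 0.9, -0.7]
finger_gap: 0.147
grip_force: 39.0
```

```bash
cat >> h.py <<'E'
def ring(n):
    img,d,K,P,i=cam(n); hsv=cv2.cvtColor(img,cv2.COLOR_BGR2HSV);H,S,V=[hsv[...,k].astype(int) for k in range(3)]
    p=pts(((H<5)|(H>172))&(S>140)&(V>60),d,K,P); q=p[(abs(p[:,2]-32)<5)&(np.hypot(p[:,0]-427,p[:,1]-302)<40)]
    # circle fit at both radii is biased by occlusion: use outer hull circle
    c,r=cv2.minEnclosingCircle(q[:,:2].astype(np.float32)); print(n,"ring",len(q),np.round(q.mean(0),1),"enc",np.round(c,1),round(r,1))
    return img
E
python3 - <<'E'
from h import *
img=ring("wrist");cv2.imwrite("pics/w6.png",img);ring("side");ring("top")
plan((427,301.7,75),11.5,0)
E
```

```text
wrist ring 585 [427.2 302.1  32.6] enc [427.3 301.7] 15.7
side ring 36 [427.1 301.6  33.6] enc [427.4 301.1] 15.3
top ring 28 [427.4 291.1  31.2] enc [427.3 294.1] 12.2
t 7.62 pos [424.7 300.9 140.6] yaw 11.6 F [ 0.3 -0.2 -0.8] gap 0.143 dy -0.1
[[0.0001, 0.0012, 0.0328, np.float64(0.03), 0], [0.0001, 0.0012, 0.0328, np.float64(0.03), 0]]
```

View pics/w6.png

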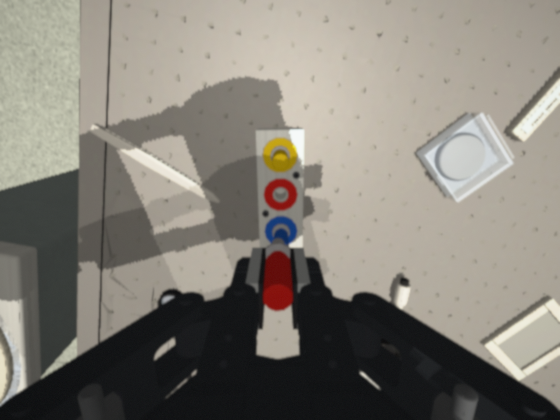

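The wrist view shows the ring at (280,195) with the held pin's red handle at (278,285) and its shank below. I'll measure the pin axis in the tool frame with the same camera.

```bash
python3 - <<'E'
from h import *
from scipy.optimize import least_squares
img,d,K,P,i=cam("wrist");T=np.array(i["tool_from_camera"])
hsv=cv2.cvtColor(img,cv2.COLOR_BGR2HSV);H,S,V=[hsv[...,k].astype(int) for k in range(3)]
red=((H<5)|(H>172))&(S>140)&(V>40); red[:238]=0
p=pts(red,d,K,T);print(len(p),np.round(np.percentile(p,[2,50,98],0),1).tolist())
for lo in range(-62,-22,6):
    q=p[(p[:,2]>lo)&(p[:,2]<=lo+6)]
    if len(q)>20:print(lo,len(q),np.round(np.percentile(q[:,0],[5,50,95]),1),np.round(np.percentile(q[:,1],[2,50,98]),1))
q=p[(p[:,2]<-25)&(p[:,2]>-57)]
f=lambda a:np.hypot(q[:,0]-a[0]-a[2]*(q[:,2]+40),q[:,1]-a[1]-a[3]*(q[:,2]+40))-7
r=least_squares(f,[0,0,0,0],loss="soft_l1");print("axis at z-40, slopes",np.round(r.x,2))
# shank/flange: nonred depth below handle
c=pts((np.arange(420)[:,None]>225)&(np.abs(np.arange(560)[None]-278)<9)&~red&(d<400),d,K,T)
c=c[(c[:,2]>-26)&(c[:,2]<8)&(abs(c[:,1])<10)]
for lo in range(-26,8,4):
    q=c[(c[:,2]>lo)&(c[:,2]<=lo+4)]
    if len(q)>3:print("sh",lo,len(q),np.round(q[:,0].max(),1),np.round(np.percentile(q[:,1],[5,50,95]),1))
E
```

```text
1527 [[-5.4, -6.4, -60.9], [3.7, -0.3, -56.1], [6.0, 6.3, -30.0]]
-62 743 [-5.2  0.8  5.5] [-6.3  0.1  6.2]
-56 198 [2.3 4.9 5.9] [-6.4 -0.1  6.1]
-50 197 [2.1 4.8 5.9] [-6.4 -0.3  6.3]
-44 147 [2. 5. 6.] [-6.1  0.2  6. ]
-38 146 [2.1 4.7 5.9] [-6.4 -0.3  6.3]
-32 70 [2.4 5.  5.8] [-6.  -0.   5.9]
axis at z-40, slopes [-1.31 -0.03 -0.01  0.  ]
sh -26 126 7.7 [-4.1  0.2  4.1]
sh -22 32 7.9 [-3.8 -0.3  4.6]
sh -10 22 2.8 [-2.1 -0.   2.6]
sh -6 19 2.8 [-2.8  0.3  3.3]
```

>>> {"op": "step_arm", "data": {"targets": [[0.0014,0.0027,0.025,0,0],[0,0,0.03,0,0],[0,0,0.03,0,0],[0,0,0,0,0],[0,0,0,0,0],[0,0,0,0,0]]}}

```text
t: 8.17
tcp_pos: [427.3, 303.5, 56.6]
ee_rot: [1.987, 2.433, 0.001]
wrist_force: [-0.6, -1.3, 0.1]
finger_gap: 0.149
grip_force: 39.1
```

```bash
python3 - <<'E'
from h import *
for _ in range(2): plan((427.1,302.8,40),11.5,0)
ring("wrist");ring("side")
plan((427.1,302.8,40),11.5,0)
E
```

```text
t 8.17 pos [427.3 303.5  56.6] yaw 11.5 F [-0.6 -1.3  0.1] gap 0.149 dy -0.0
[[-0.0007, -0.0003, 0.0166, np.float64(0.02), 0]]
t 8.17 pos [427.3 303.5  56.6] yaw 11.5 F [-0.6 -1.3  0.1] gap 0.149 dy -0.0
[[-0.0007, -0.0003, 0.0166, np.float64(0.02), 0]]
wrist ring 975 [426.7 304.1  32.4] enc [427.2 301.9] 15.8
side ring 35 [427.2 300.4  33.6] enc [428.7 300.2] 15.7
t 8.27 pos [427.6 303.8  57. ] yaw 11.5 F [-0.4 -0.8 -0.6] gap 0.144 dy -0.0
[[-0.0009, -0.0007, 0.017, np.float64(0.02), 0]]
```

>>> {"op": "step_arm", "data": {"targets": [[-0.0008,-0.0004,0.01,0,0],[0,0,0.01,0,0],[0,0,0.006,0,0],[0,0,0.005,0,0],[0,0,0,0,0]]}}

```text
t: 8.68
tcp_pos: [425.7, 302.2, 23.2]
ee_rot: [-1.987, -2.433, 0.003]
wrist_force: [-0.3, -0.7, -0.4]
finger_gap: 0.149
grip_force: 39.1
```

>>> {"op": "step_arm", "data": {"targets": [[0,0,0.004,0,0],[0,0,0.003,0,0],[0,0,0.002,0,0],[0,0,0.0,0,0],[0,0,0,0,0]]}}

```text
t: 9.1
tcp_pos: [426.3, 302.5, 15.4]
ee_rot: [-1.987, -2.433, 0.0]
wrist_force: [0.2, 0.3, -0.5]
finger_gap: 0.142
grip_force: 39.1
```

>>> {"op": "step_arm", "data": {"targets": [[0,0,0.002,0,0],[0,0,0.0,0,0],[0,0,0,0,0]]}}

```text
t: 9.35
tcp_pos: [426.3, 302.5, 13.4]
ee_rot: [-1.987, -2.433, 0.0]
wrist_force: [-0.1, -0.3, -0.4]
finger_gap: 0.151
grip_force: 39.1
```

>>> {"op": "step_arm", "data": {"targets": [[0,0,0,0,30],[0,0,0,0,60],[0,0,0,0,60],[0,0,0,0,60],[0,0,0,0,60],[0,0,-0.02,0,60],[0,0,-0.035,0,60],[0,0,-0.035,0,100]]}}

```text
t: 10.02
tcp_pos: [425.5, 302.0, 103.8]
ee_rot: [-1.987, -2.432, 0.004]
wrist_force: [0.3, 0.1, -0.1]
finger_gap: 0.723
grip_force: 0.0
```

>>> {"op": "step_arm", "data": {"targets": [[0,0,-0.03,0,100],[0,0,0,0,100],[0,0,0,0,100]]}}

```text
t: 10.27
tcp_pos: [427.2, 303.0, 135.0]
ee_rot: [1.986, 2.432, 0.005]
wrist_force: [0.5, 0.5, -0.9]
finger_gap: 0.998
grip_force: 0.0
```

```bash
python3 - <<'E'
from h import *
img,d,K,P,i=cam("wrist");blobs(img,d,K,P,("red","blue","yellow"),30)
img2,d,K,P,i=cam("side");blobs(img2,d,K,P,("red","orange"),8)
cv2.imwrite("pics/c7.png",np.hstack([cv2.resize(img[140:380,150:420],(400,355),interpolation=2),cv2.resize(img2[170:250,160:250],(400,355),interpolation=2)]))
# post: pick approach point
plan((511.5,105,150),7.7,100)
E
```

```text
red [260, 182, 33, 36, 732] med [425.8 305.4  33.3] lo [414. 293.  31.] hi [440. 315.  73.]
blue [262, 220, 31, 38, 654] med [433.9 269.2  33.7] lo [422. 256.  32.] hi [447. 278.  73.]
yellow [259, 140, 34, 34, 804] med [417.9 340.8  33.1] lo [405. 327.  31.] hi [432. 352.  73.]
red [129, 160, 9, 5, 23] med [379.8 554.8  90.3] lo [371. 548.  86.] hi [388. 568.  92.]
red [191, 191, 6, 15, 60] med [424.9 296.4  60.1] lo [420. 294.  44.] hi [430. 302.  74.]
red [189, 205, 13, 6, 22] med [426.4 293.7  34. ] lo [415. 289.  33.] hi [441. 308.  35.]
orange [269, 200, 6, 19, 97] med [510.5 100.9  78.1] lo [507.  99.  57.] hi [516. 108.  95.]
t 10.37 pos [426.  302.3 132.9] yaw 11.5 F [-0.2  1.  -0.6] gap 0.999 dy -3.8
[[-0.0351, 0.0074, -0.0028, np.float64(0.64), 100], [-0.035, 0.0078, -0.0028, np.float64(0.64), 100], [-0.0349, 0.0082, -0.0028, np.float64(0.64), 100], [-0.0348, 0.0086, -0.0028, np.float64(0.64), 100], [-0.0347, 0.009, -0.0028, np.float64(0.64), 100], [-0.0346, 0.0093, -0.0028, np.float64(0.64), 100]]
```

View pics/c7.png

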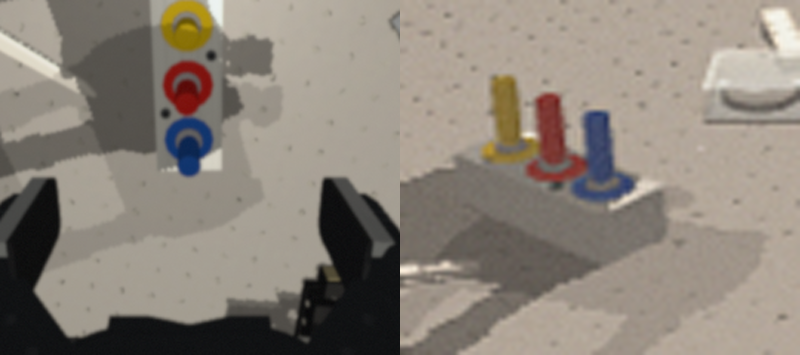

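The red pin is home between yellow and blue: its handle top is at z 73–74, level with the others, and its flange is on the ring (crop right, (555,160)). On to the post.

>>> {"op": "step_arm", "data": {"targets": [[-0.0351,0.0074,-0.0028,0.64,70],[-0.035,0.0078,-0.0028,0.64,70],[-0.0349,0.0082,0,0.64,70],[-0.0348,0.0086,0,0.64,70],[-0.0347,0.009,0,0.64,70],[-0.0346,0.0093,0,0.64,70],[0,0,0.015,0,70],[0,0,0,0,70]]}}

```text
t: 11.03
tcp_pos: [510.8, 103.3, 121.1]
ee_rot: [-2.069, -2.36, 0.005]
wrist_force: [-1.2, 0.0, -0.1]
finger_gap: 0.705
grip_force: 0.0
```

>>> {"op": "step_arm", "data": {"targets": [[0,0,0,0,70],[0,0,0,0,70]]}}

```text
t: 11.2
tcp_pos: [511.1, 105.8, 123.6]
ee_rot: [-2.066, -2.365, 0.002]
wrist_force: [-0.6, -0.9, 1.5]
finger_gap: 0.707
grip_force: 0.0
```

```bash
python3 - <<'E'
from h import *
img,d,K,P,i=cam("wrist");blobs(img,d,K,P,("orange",),30)
plan((511.3,104.8,33),7.5,70,30)
E
```

```text
orange [271, 200, 19, 32, 488] med [512.8 109.6  92. ] lo [507. 101.  59.] hi [519. 112.  95.]
t 11.25 pos [511.4 106.  123.9] yaw 7.8 F [-0.3  0.5  0.3] gap 0.7 dy -0.3
[[-0.0003, -0.0001, 0.0227, np.float64(0.06), 70], [-0.0003, -0.0001, 0.0227, np.float64(0.06), 70], [-0.0003, -0.0001, 0.0227, np.float64(0.06), 70], [-0.0003, -0.0001, 0.0227, np.float64(0.06), 70]]
```

>>> {"op": "step_arm", "data": {"targets": [[-0.0005,0.0005,0.03,0,70],[0,0,0.03,0,70],[0,0,0.02,0,70],[0,0,0.01,0,70],[0,0,0,0,70]]}}

```text
t: 11.67
tcp_pos: [511.3, 105.4, 32.6]
ee_rot: [-2.065, -2.365, 0.003]
wrist_force: [-0.8, 0.0, 0.3]
finger_gap: 0.7
grip_force: 0.0
```

>>> {"op": "step_arm", "data": {"targets": [[0,0,0,0,30],[0,0,0,0,0],[0,0,0,0,0],[0,0,0,0,0],[0,0,0,0,0],[0,0,0,0,0]], "grip_force": 50}}

```text
t: 12.17
tcp_pos: [513.2, 104.8, 35.0]
ee_rot: [2.067, 2.364, 0.002]
wrist_force: [-1.8, 0.6, 10.0]
finger_gap: 0.146
grip_force: 48.8
```

```bash
python3 - <<'E'
from h import *
img2,d,K,P,i=cam("side");blobs(img2,d,K,P,("orange","red"),5)
cv2.imwrite("pics/c8.png",cv2.resize(img2[150:240,230:350],(800,600),interpolation=2))
plan((501,103.5,34),7.5,0)
E
```

```text
orange [270, 200, 6, 19, 33] med [514.8 100.8  63.8] lo [506.  97.  55.] hi [519. 104.  93.]
red [129, 160, 8, 5, 23] med [377.8 554.1  90.8] lo [370. 547.  88.] hi [387. 564.  93.]
red [191, 191, 6, 16, 64] med [424.5 296.9  59.5] lo [421. 294.  43.] hi [431. 305.  73.]
red [189, 205, 13, 6, 31] med [425.7 295.5  33.7] lo [414. 287.  32.] hi [441. 310.  35.]
t 12.22 pos [513.2 104.8  35. ] yaw 7.7 F [-0.9  1.5  9.9] gap 0.144 dy -0.2
[[0.0003, -0.0123, 0.001, np.float64(0.18), 0]]
```

View pics/c8.png

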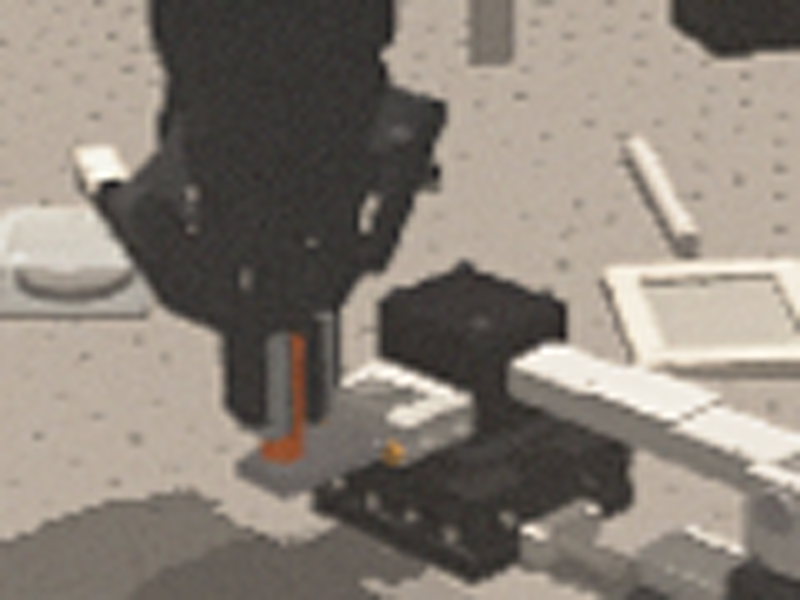

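The post is gripped, at (285,440) in the crop and 12.4 mm opening. Now I draw the latch.

>>> {"op": "step_arm", "data": {"targets": [[0,-0.003,0,0,0],[0,-0.003,0,0,0],[0,-0.003,0,0,0],[0,-0.0025,0,0,0],[0,0,0,0,0],[0,0,0,0,0]]}}

```text
t: 12.72
tcp_pos: [503.0, 103.5, 35.1]
ee_rot: [2.066, 2.363, 0.005]
wrist_force: [7.2, 3.8, 2.7]
finger_gap: 0.148
grip_force: 48.6
```

```bash
python3 - <<'E'
from h import *
plan((501,103.5,34),7.5,0)
img2,d,K,P,i=cam("side");blobs(img2,d,K,P,("orange",),5)
plan((501,103.5,34),7.5,0)
E
```

```text
t 12.72 pos [503.  103.5  35.1] yaw 7.7 F [7.2 3.8 2.7] gap 0.148 dy -0.2
[[0.0003, -0.002, 0.0011, np.float64(0.17), 0]]
orange [266, 202, 6, 19, 43] med [504.4 100.1  67.9] lo [497.  98.  55.] hi [509. 103.  94.]
t 12.77 pos [503.1 103.5  35.1] yaw 7.7 F [5.7 4.3 3.1] gap 0.142 dy -0.2
[[0.0003, -0.0021, 0.0011, np.float64(0.17), 0]]
```

>>> {"op": "step_arm", "data": {"targets": [[0,-0.0015,0,0,0],[0,0,0,0,0],[0,0,0,0,0]]}}

```text
t: 13.02
tcp_pos: [501.7, 103.3, 35.1]
ee_rot: [2.066, 2.363, 0.005]
wrist_force: [6.8, 3.4, 3.2]
finger_gap: 0.144
grip_force: 48.7
```

Travel is about 11.6 mm and the 6.8 N pull matches the spring. Now I lift along the arc, in parts.

>>> {"op": "step_arm", "data": {"targets": [[-0.001,0,-0.0061,0,0],[-0.0013,0,-0.0061,0,0],[-0.0015,0,-0.006,0,0],[0,0,0,0,0]]}}

```text
t: 13.35
tcp_pos: [502.2, 99.2, 53.7]
ee_rot: [2.066, 2.363, 0.005]
wrist_force: [7.0, 0.5, -5.6]
finger_gap: 0.146
grip_force: 48.7
```

```bash
python3 - <<'E'
from h import *
img,d,K,P,i=cam("side");blobs(img,d,K,P,("orange",),5)
cv2.imwrite("pics/c9.png",cv2.resize(img[140:260,230:390],(800,600),interpolation=2))
E
```

```text
orange [271, 195, 2, 6, 7] med [504.4  94.7 108.6] lo [504.  94. 103.] hi [507.  96. 113.]
orange [265, 210, 6, 3, 14] med [498.7  99.3  75.9] lo [492.  95.  73.] hi [505. 103.  81.]
```

View pics/c9.png

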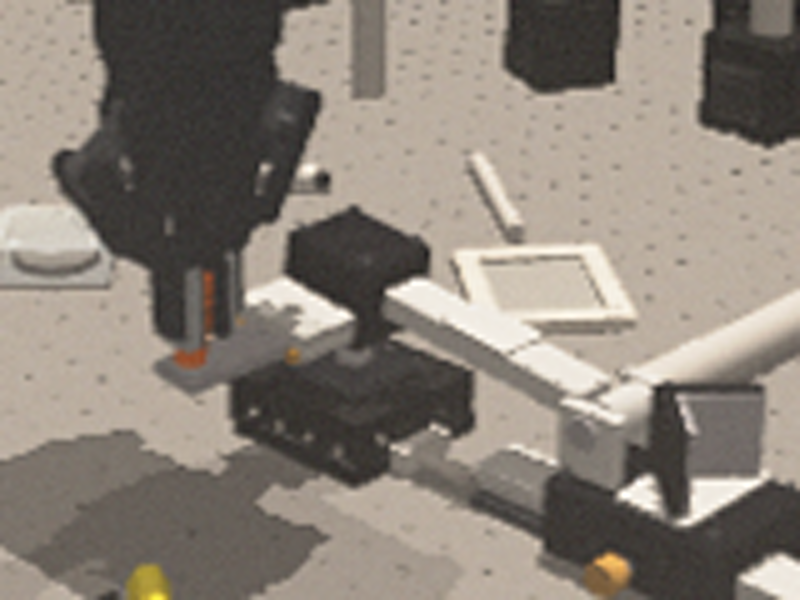

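The coupler has come up off the ball: the ball and neck show at (355,355) and the drawbar is tilted. I'll keep lifting.

>>> {"op": "step_arm", "data": {"targets": [[-0.0018,0,-0.0059,0,0],[-0.002,0,-0.0059,0,0],[-0.0023,0,-0.0058,0,0],[-0.0025,0,-0.0057,0,0],[0,0,0,0,0]]}}

```text
t: 13.82
tcp_pos: [503.3, 90.5, 77.1]
ee_rot: [2.066, 2.362, 0.005]
wrist_force: [6.6, 0.4, -4.5]
finger_gap: 0.145
grip_force: 48.7
```

>>> {"op": "step_arm", "data": {"targets": [[-0.0027,0,-0.0056,0,0],[-0.0029,0,-0.0055,0,0],[-0.0032,0,-0.0054,0,0],[0,0,0,0,0],[0,0,0,0,0],[0,0,0,0,0]]}}

```text
t: 14.32
tcp_pos: [504.1, 82.0, 92.8]
ee_rot: [2.066, 2.363, 0.004]
wrist_force: [5.8, 0.3, -4.9]
finger_gap: 0.148
grip_force: 48.8
```

```bash
python3 - <<'E'
from h import *
img,d,K,P,i=cam("side");blobs(img,d,K,P,("orange","red"),5)
cv2.imwrite("pics/c10.png",cv2.resize(img[120:260,170:357],(800,600),interpolation=2))
# housing top height: points near expected housing location
p=pts(d>0,d,K,P); q=p[(abs(p[:,0]-600)<30)&(p[:,1]>60)&(p[:,1]<140)&(p[:,2]>85)]
print(len(q),np.round(np.percentile(q,[2,50,98],0)).tolist())
s=manip.observe();print(s["t"],s["wrist_force"],s["finger_gap"],s["tcp_pos"])
E
```

```text
orange [276, 180, 2, 4, 7] med [507.3  79.1 148.2] lo [505.  76. 145.] hi [510.  80. 150.]
orange [268, 194, 5, 3, 9] med [498.7  90.4 115.5] lo [495.  88. 112.] hi [504.  94. 119.]
red [129, 160, 8, 5, 21] med [377.7 553.6  90.8] lo [371. 546.  87.] hi [387. 566.  92.]
red [191, 191, 6, 15, 59] med [425.  296.5  60.3] lo [420. 294.  44.] hi [430. 304.  73.]
red [189, 205, 13, 6, 31] med [426.2 296.7  33.4] lo [414. 288.  32.] hi [441. 311.  35.]
679 [[572.0, 63.0, 97.0], [592.0, 90.0, 126.0], [622.0, 122.0, 146.0]]
14.3667 [ 6.85633558  0.79463423 -5.49912815] 0.14344885069748975 [504.06344836  81.96584269  92.77267442]
```

View pics/c10.png

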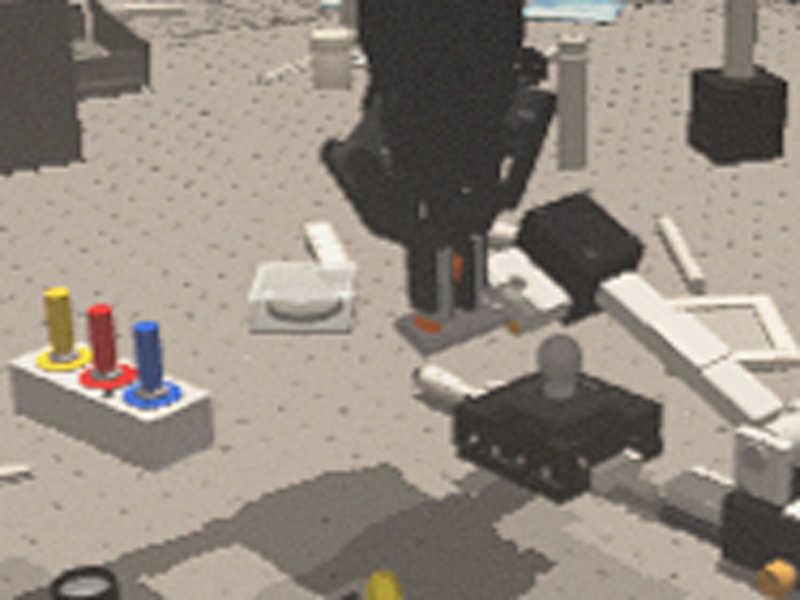

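The coupler is well clear of the ball, which now shows bare at (558,365). TCP rose 57.7 mm, which puts the socket about 60 mm up. The red pin stands home at (102,340). I'll hand in.

```bash
python3 -c "
from plant import manip
print(manip.finish_job())"
```

```text
the job is handed in; nothing more can be done
None
```

I've handed the job in at about 14.4 s: the red pin is home in its red-ringed hole and let go, and the gripper is holding the orange post with the latch drawn and the coupler about 6 cm above the ball; the hand-in gave no verdict.

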